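# Walk the spice chest up to the board and fetch the jar

## Robot

A 6-joint arm with a two-finger parallel gripper is mounted at the origin on a cart in front of the work surface, level with it; the furniture and walls round the work are solid. World frame = base frame: x ahead of the robot, y to its left, z up, the work surface at z = 0. Lengths are in m, angles in rad, forces in N, time in s.
With the tool pointing down it reaches from about 0.425 to 1.125 m from the base axis. Payload 14.9 kg.
Tool frame: the origin (TCP) lies on the centre line of the jaws, within the pads' length; the fingertips stand 8 mm ahead of it and the grasp point (between the pads) lies 11 mm behind it; z points along the fingers, y is the line along which they close (so a half turn about z gives the same grasp; the last joint's range is limited). The gripper opens to 91 mm and grips with 3 to 60 N. Pads are 32 mm wide; open, the fingers measure 118 mm over their backs; the gripper's body (76 mm by 178 mm) begins 60 mm behind the grasp point.
Start: joints at [1.097, 0.379, 1.734, -0, 1.028, -0.033], TCP at [0.299, 0.633, 0.222] pointing down, gripper open.
Joint ranges: [-2.77, 2.77], [-0.74, 2.19], [0, 2.66], [-1.06, 4.2], [0.31, 2.87], [-3.08, 3.08]. Speed limits (rad/s): [1.89, 1.89, 2.39, 3.14, 3.14, 3.14].

## Interface

Orientations are given as a unit quaternion [x, y, z, w].
In Python, from rig import robot, cams gives the robot as it stands.
- The arm moves only by the tool apply_moves, never from a script. Its argument "targets" is a list that holds one entry, the list of rows, each a list of 7 numbers: the turn, a rotation vector about the tool's x, y, z in units of 5 degrees (1.0 is 5 degrees), then the shift along the tool's x, y, z in units of 30 mm (1.0 is 30 mm), then the opening, from 0 (shut) to 1 (fully open). In form: [[[wx, wy, wz, x, y, z, fingers], ...]]. A call has 1 to 12 rows; each row shifts and turns the commanded pose from where the row before left it, along the tool's axes as they then stand; what a row does not reach is not made up. A row lasts 1/12 s, in which the tool goes at most 41.7 mm and 7.16 degrees, less where a joint would pass 70% of its speed; a pose out of reach is approached as far as the arm can. A call is refused whole if a number of a shift passes 1 or a number of a turn 1, either way. A call with a gripper value outside its range is refused whole. The fingers move at their own pace and stop on an object; the grip force is fixed at half the most. Time passes only in rows, so rows that do not move let the fingers close. It gives the time, the measured TCP pose, the force, the opening and the grip force at its end, in the units of the state.
- robot.observe(): the state, without advancing time (a new reading comes with each control period).
- cams.grab_frame(name): name is "scene" or "top" or "wrist"; returns a dict with "pixels" (480x640x3 uint8, red, green, blue), "depth" (480x640 float32, m along the optical axis (not along the pixel's ray), 0 where there is no reading), "intrinsics" (3x3 intrinsics, pixels), "rvec" (rotation vector, rad) and "tvec" (3), from world to camera coordinates, as OpenCV has them. Camera axes: x right, y down, z forward; pixel columns grow to the right and rows downward; lengths in m; the calibration is good to about 2 mm. A picture is of the moment at which its call begins.
- robot.hand_in(): hands the job in; it is judged then, once.
The state is a dict: "clock": time; "joint_positions": joint angles; "qd": joint speeds; "joint_efforts": joint torques, N m; "position": TCP position; "eef_rot": TCP orientation; "force": force on the tool from outside, world axes, zero at the start; "wrist_torque": the same for the moment, N m; "width": finger opening in m; "grasp_force": force on a finger pad.
Only numpy, scipy, OpenCV 4.12 (cv2) and the standard library are available. Lean on these libraries where they do the work, as an engineer would, in place of code of your own. Each camera call takes 0.05 s, during which the arm holds its last target. There are 200 camera calls.

## Task

Walk the heavy spice chest along the worktop to the chopping board on its right, pushing the two corners of its left side in turn - the near corner first, then the far one, and so on, each of these first two pushes turning the chest a good 10 degrees to either side of square - until its right side stands square against the board's left edge. Then swing its lid up past the balance point so that it stays open, lift out the spice jar that leans inside, and stand it upright on the board without dropping it. Do not tip or lift the chest, and leave the garlic, the mug and the lemon where they are.

Things in the scene. Friction and masses are not known exactly. Their poses are not given: they have to be found in the camera images.
- board: wooden chopping board, 205 (its x) x 330 (its y) x 20 mm high, lying on the worktop to the right and fixed there; origin at the centre of its underside; +y points to its left edge, where the chest is to stand (edge at y = +165 mm), +x away from the robot
- board_corner (a point): near left corner of the board, on its top; its x axis bisects the corner, pointing in over the board, 45 degrees clockwise (seen from above) of the board's x axis; its angle to the chest's x axis is 45 degrees when the chest is square, more when the chest's near corner has been pushed ahead (to the right), less when the far one has
- chest: heavy wooden chest (1.5 kg), loose on the worktop 90 to 130 mm left of the board; 170 (x) x 150 (y) x 138 mm high plus a 10 mm top, the lowest 6 mm a set-in base 120 x 100; origin at the centre of its underside; x away from the robot, +y to its left side (y = 75 mm), to be pushed low down, 30 to 50 mm up. Pushed near one corner of it, it turns about a point some 90 to 120 mm beyond its centre
- chest_right (a point): middle of the foot of the chest's right side (chest frame 0, -75, 10 mm): it comes to the board's left edge
- chest_left_near (a point): near corner of the chest's left side, at a good pushing height (chest frame -85, 75, 35 mm)
- chest_left_far (a point): far corner of the chest's left side, at a good pushing height (chest frame 85, 75, 35 mm)
- lid (a joint): hinge of the flat lid (176 along x, 109 across, 10 mm thick); the left 47 mm of the chest's top are fixed, and the lid is hinged along their right edge; 0 = shut, grows as the lid's right edge swings up and over to the left, 1.57 = upright, stops at 1.75 rad, where it stays by its own weight; below about 1.55 it falls shut; swings almost freely
- lid_hinge (a point): middle of the hinge axis, which runs along the chest's x (chest frame 0, 30, 138 mm)
- lid_grip (a point): grip point on the dark wooden pull tab that sticks out level from the lid's right edge, 28 mm clear of the edge and 138 mm from the hinge axis; the tab is 16 mm thick along x, 18 mm high and reaches 24 mm further out; pinched along x from above, it can turn between the fingers as the lid swings
- jar: spice jar, green cap, 46 mm across, 106 mm tall, 0.11 kg; origin at the centre of its base, z along its axis to the cap. In the chest on a slanted rest, leaning 30 degrees, cap towards the chest's right (-y), base under the fixed part of the top: draw it out along its axis (110 mm clears the chest's top). The cap is near the chest's middle, 30 mm below the rim, free at its near and far sides
- jar_cap (a point): point on the jar's axis within its cap, 92 mm from the base
- garlic_bulb: garlic bulb, 60 mm, lying on the far right part of the board; leave alone; origin at the centre of its underside
- white_mug: white mug, 94 mm high, on the worktop behind the chest's path; leave alone; origin at the centre of its underside
- yellow_lemon: lemon, 75 mm, on the worktop behind the chest; leave alone; origin at the centre of its underside

How it is judged:
On the way, in this order (a step that is already met when the one before it is completed fails the run):
1. the near left corner has been pushed ahead: the chest is turned more than 8 degrees anticlockwise (seen from above) of the board (angle between the x axis of chest and the x axis of board_corner, either way round above 0.925 rad), for 0.1 s.
2. the far left corner has been pushed ahead in its turn: the chest is turned more than 8 degrees clockwise of the board (angle between the x axis of chest and the x axis of board_corner, either way round below 0.645 rad), for 0.1 s.
3. the chest stands square (within 6 degrees) against the board, gap under 15 mm, lid still shut (y of chest_right in the frame of board below 0.18 m and angle between the x axis of chest and the x axis of board, either way round below 0.105 rad and value of joint lid below 0.1 rad), for 0.2 s.
4. the lid stands open past its balance point (over 1.62 rad) (value of joint lid above 1.62 rad), for 0.2 s.
5. the jar has been lifted clear of the chest, the lid staying open (height (world z) of jar above 0.12 m and value of joint lid above 1.6 rad), for 0.1 s.
At the end, for the whole second after the job is handed in: The chest stands beside the board's left edge (gap under 15 mm, within 70 mm of the board's middle line, square within 6 degrees) with its lid open past 1.6 rad, and the jar stands upright (within 0.1 rad), at rest and released, with its foot on the board (y of chest_right in the frame of board below 0.18 m and x of chest in the frame of board between -0.07 and 0.07 m and angle between the x axis of chest and the x axis of board, either way round below 0.105 rad and value of joint lid above 1.6 rad and angle between jar's own z axis and vertical below 0.1 rad and z of jar in the frame of board between 0.015 and 0.03 m and x of jar in the frame of board between -0.1 and 0.1 m and y of jar in the frame of board between -0.165 and 0.165 m and linear speed of jar below 0.02 m/s); the robot touches nothing.
It fails at once if the chest is lifted or tipped (angle between chest's own z axis and vertical above 0.15 rad or height (world z) of chest above 0.02 m).
It fails at once if the jar is dropped or thrown (faster than 0.9 m/s) (linear speed of jar above 0.9 m/s).
It fails at once if the garlic, the mug or the lemon is moved more than 30 mm (distance of any of garlic_bulb, white_mug, yellow_lemon from where it was at the start of the episode above 0.03 m).
It also fails if it takes over 72 s, if anything falls off the work surface, if the arm or the gripper's body presses on something with over 40 N, if the wrist force passes 120 N, or if a joint passes its speed limit or range.

## Working session

There is one attempt and no reset: what is moved stays moved. The work goes in short steps, Python scripts to look and compute and a tool call to move; the robot and the scene stay as the last step left them, time stands still between calls to the robot, and variables do not carry over. Pictures are saved under pics/ and viewed, at most 10 in all, crops included, and the job is handed in when it is done.

Besides the shell and the picture viewer there is one more tool, called after ">>>" by a JSON object that holds its "fn" and its "kwargs", one argument or row to a line. apply_moves: Moves the arm, as the interface text tells. Its arguments: {"type":"object","properties":{"targets":{"type":"array"}},"required":["targets"]}

```bash
ls; mkdir -p pics; cat > h.py <<'E'
import numpy as np, cv2
from rig import robot, cams
from scipy.spatial.transform import Rotation as R
def grab(n,save=None):
    f=cams.grab_frame(n)
    if save: cv2.imwrite('pics/'+save+'.png',f['pixels'][:,:,::-1])
    return f
def cloud(f):
    K=np.array(f['intrinsics']);d=f['depth'];v,u=np.mgrid[:480,:640]
    c=np.stack([(u-K[0,2])/K[0,0]*d,(v-K[1,2])/K[1,1]*d,d],-1)
    M=cv2.Rodrigues(np.array(f['rvec'],float))[0]
    return (c-np.array(f['tvec']).ravel())@M
E
python3 - <<'E'
from h import *
s=robot.observe();print({k:np.round(v,3).tolist() for k,v in s.items()})
print(R.from_quat(s['eef_rot']).as_matrix().round(3))
for n in('top','scene'):
    f=grab(n,n+'0');np.save(n+'0.npy',cloud(f))
E
```

```text
pics
{'clock': 0.0, 'joint_positions': [1.097, 0.379, 1.735, -0.0, 1.028, -0.033], 'qd': [0.001, -0.001, 0.0, 0.001, -0.002, 0.0], 'joint_efforts': [0.003, -76.37, -43.439, 0.065, 0.042, -0.0], 'position': [0.299, 0.633, 0.221], 'eef_rot': [0.219, 0.976, -0.001, -0.0], 'force': [0.24, 0.461, 0.285], 'wrist_torque': [-0.034, -0.0, 0.035], 'grasp_force': 0.0, 'width': 0.092}
[[-0.904  0.427 -0.   ]
 [ 0.427  0.904 -0.001]
 [ 0.    -0.001 -1.   ]]
```

View pics/top0.png

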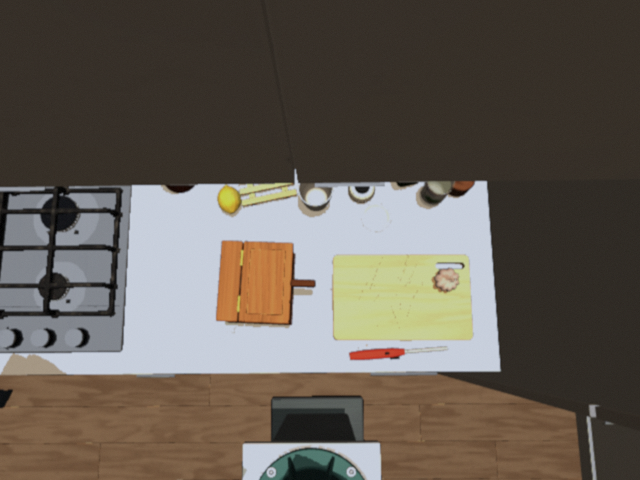

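View pics/scene0.png

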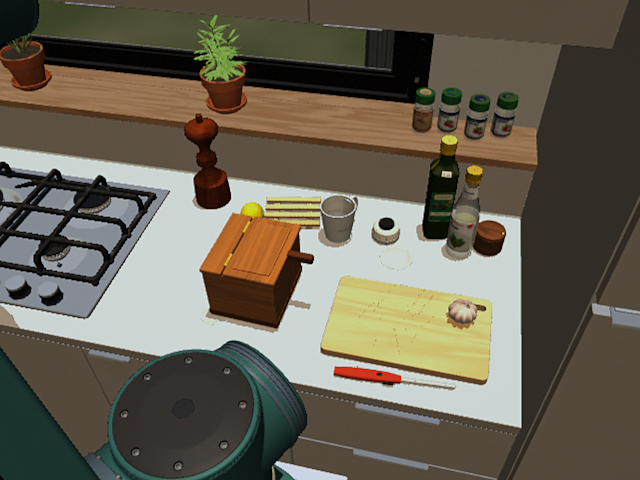

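```bash
cat >> h.py <<'E'
def rect(P,m):
    q=P[m][:,:2].astype(np.float32)
    (c,wh,a)=cv2.minAreaRect(q); return c,wh,a
def chest(f=None,P=None,tabdir=None,lo=.135,hi=.165):
    """chest-top rectangle (lid+fixed) from top cam: uses the orange colour + height"""
    P=cloud(f);rgb=f['pixels'].astype(int)
    m=(P[...,2]>lo)&(P[...,2]<hi)&(P[...,0]>.35)&(P[...,0]<1.)&(P[...,1]>-.3)&(P[...,1]<.5)
    m&=(rgb[...,0]>rgb[...,2]+50)
    mm=cv2.morphologyEx(m.astype(np.uint8),cv2.MORPH_CLOSE,np.ones((5,5)))
    mm=cv2.morphologyEx(mm,cv2.MORPH_OPEN,np.ones((15,15)))
    n,l,st,c=cv2.connectedComponentsWithStats(mm)
    k=1+np.argmax(st[1:,4]); m=(l==k)&m
    (c,wh,a)=rect(P,m); 
    a=(a+45)%90-45
    return np.array(c),wh,a,P[m][:,2].mean(),m
E
python3 - <<'E'
from h import *
P=np.load('top0.npy')
for u,v in [(320,320),(400,300),(265,280),(305,283),(229,200),(316,200),(447,280),(312,470),(340,335),(465,335),(340,260),(465,260)]:
    print(u,v,P[v,u].round(3))
f=grab('top');P=cloud(f)
K=np.array(f['intrinsics']);print(K.round(1).tolist(),(-cv2.Rodrigues(np.array(f['rvec']))[0].T@np.array(f['tvec']).ravel()).round(3))
c,wh,a,z,m=chest(f);print('chest',c,wh,a,z,m.sum())
m=(P[...,2]>.012)&(P[...,2]<.03)&(P[...,1]<0.05)&(P[...,1]>-.5)&(P[...,0]>.4)&(P[...,0]<.8)
r=f['pixels'].astype(int);m&=(r[...,0]-r[...,2]>40)&(r[...,1]-r[...,2]>25)
m=cv2.morphologyEx(m.astype(np.uint8),cv2.MORPH_OPEN,np.ones((9,9)))>0
print('board',rect(P,m),m.sum(),P[m][:,2].mean())
# lemon / mug extents
for u0,u1,v0,v1 in [(214,245,184,215),(300,333,184,215)]:
    q=P[v0:v1,u0:u1].reshape(-1,3);q=q[q[:,2]>.015];print(q.min(0).round(3),q.max(0).round(3))
m=(P[...,2]>.11)&(P[...,1]<.06)&(P[...,1]>-.1)&(P[...,0]>.5)&(P[...,0]<.75);q=P[m]
mm=m[270:300,296:318];q=P[270:300,296:318][mm];print('tab',q.min(0).round(3),q.max(0).round(3))
E
```

```text
320 320 [ 0.431 -0.024 -0.001]
400 300 [ 0.475 -0.216  0.02 ]
265 280 [0.511 0.091 0.154]
305 283 [0.503 0.006 0.154]
229 200 [0.718 0.192 0.056]
316 200 [ 0.729 -0.018  0.006]
447 280 [ 0.516 -0.319  0.067]
312 470 [ 0.098 -0.003  0.034]
340 335 [ 0.394 -0.071  0.02 ]
465 335 [ 0.391 -0.364  0.023]
340 260 [ 0.573 -0.074  0.026]
465 260 [ 0.569 -0.376  0.022]
[[502.8, 0.0, 317.3], [0.0, 502.8, 248.9], [0.0, 0.0, 1.0]] [ 0.379 -0.037  1.226]
chest [0.50978494 0.1143809 ] (0.1578109711408615, 0.17414364218711853) -2.9094390869140625 0.14933498077373297 5762
board ((0.4922560453414917, -0.21919377148151398), (0.32702407240867615, 0.185420960187912), 89.37877655029297) 9468 0.01983187508649153
[ 0.379 -0.037  0.015] [0.764 0.225 1.226]
[ 0.379 -0.057  0.015] [0.764 0.019 1.226]
tab [ 0.5   -0.016  0.146] [0.513 0.025 0.158]
```

```bash
cat >> h.py <<'E'
import json
def Q(tilt,yaw=0):
    """tool down with tool x=+y, tool y=+x; tilt deg tips the fingertips to -y; yaw about world z"""
    B=np.array([[0,1,0],[1,0,0],[0,0,-1.]])
    return R.from_euler('z',yaw,degrees=True)*R.from_euler('x',-tilt,degrees=True)*R.from_matrix(B)
def plan(wps,start=None,q=.05):
    """wps: (pos, rot or None, rows, fingers). prints rows, tracking the rounded pose"""
    s=robot.observe(); p,r=(np.array(s['position']),R.from_quat(s['eef_rot'])) if start is None else start
    out=[]
    for (tp,tr,n,g) in wps:
        tp=np.array(tp,float);tr=r if tr is None else tr
        for i in range(n):
            k=1/(n-i)
            rv=(r.inv()*tr).as_rotvec(degrees=True)*k/5; sh=r.inv().apply((tp-p)*k)/.03
            row=np.round(np.r_[rv,sh]/q)*q+0.
            assert abs(row).max()<=1.001,(i,row)
            p=p+r.apply(row[3:]*.03); r=r*R.from_rotvec(row[:3]*5,degrees=True)
            out.append([*[round(float(x),2) for x in row],g])
    for i in range(0,len(out),12): print(json.dumps([out[i:i+12]]).replace(' ',''))
    print('end',p.round(4),len(out)); return p,r
def st():
    s=robot.observe();M=R.from_quat(s['eef_rot']).as_matrix()
    print(round(s['clock'],2),np.round(s['position'],4),'x',M[:,0].round(2),'z',M[:,2].round(2),'F',np.round(s['force'],1),'w',round(s['width'],3),'g',s['grasp_force'],'q',np.round(s['joint_positions'],2))
E
python3 - <<'E'
from h import *
plan([((.445,.27,.13),Q(30),18,0),((.445,.25,.038),Q(30),5,0),((.445,.25,.038),Q(30),1,0)])
E
```

```text
[[[0.2,-0.3,0.7,-0.55,-0.5,0.15,0],[0.2,-0.3,0.7,-0.55,-0.45,0.2,0],[0.2,-0.3,0.7,-0.6,-0.4,0.2,0],[0.2,-0.3,0.7,-0.6,-0.4,0.25,0],[0.2,-0.3,0.7,-0.6,-0.35,0.25,0],[0.2,-0.3,0.7,-0.6,-0.3,0.3,0],[0.2,-0.3,0.7,-0.65,-0.25,0.3,0],[0.2,-0.3,0.7,-0.65,-0.2,0.3,0],[0.2,-0.3,0.7,-0.65,-0.15,0.35,0],[0.2,-0.3,0.7,-0.65,-0.1,0.35,0],[0.2,-0.3,0.7,-0.65,-0.05,0.4,0],[0.2,-0.3,0.7,-0.6,-0.05,0.4,0]]]
[[[0.15,-0.3,0.7,-0.6,0.0,0.4,0],[0.2,-0.25,0.7,-0.6,0.05,0.45,0],[0.15,-0.3,0.7,-0.6,0.1,0.45,0],[0.2,-0.25,0.7,-0.55,0.15,0.45,0],[0.15,-0.3,0.75,-0.55,0.2,0.45,0],[0.2,-0.25,0.7,-0.5,0.25,0.45,0],[0.0,0.0,0.0,0.2,0.0,0.6,0],[0.0,0.0,0.0,0.2,0.0,0.6,0],[0.0,0.0,0.0,0.2,0.0,0.6,0],[0.0,0.0,0.0,0.15,0.0,0.6,0],[0.0,0.0,0.0,0.2,0.0,0.6,0],[0.0,0.0,0.0,0.0,0.0,0.0,0]]]
end [0.4454 0.2506 0.0382] 24
```

>>> {"fn": "apply_moves", "kwargs": {
  "targets": [
    [[0.2,-0.3,0.7,-0.55,-0.5,0.15,0],[0.2,-0.3,0.7,-0.55,-0.45,0.2,0],[0.2,-0.3,0.7,-0.6,-0.4,0.2,0],[0.2,-0.3,0.7,-0.6,-0.4,0.25,0],[0.2,-0.3,0.7,-0.6,-0.35,0.25,0],[0.2,-0.3,0.7,-0.6,-0.3,0.3,0],[0.2,-0.3,0.7,-0.65,-0.25,0.3,0],[0.2,-0.3,0.7,-0.65,-0.2,0.3,0],[0.2,-0.3,0.7,-0.65,-0.15,0.35,0],[0.2,-0.3,0.7,-0.65,-0.1,0.35,0],[0.2,-0.3,0.7,-0.65,-0.05,0.4,0],[0.2,-0.3,0.7,-0.6,-0.05,0.4,0]]
  ]
}}

```text
clock: 1.15
position: [0.3978, 0.3894, 0.1609]
eef_rot: [0.549, 0.815, -0.133, 0.127]
force: [-0.1, 0.5, 0.3]
width: 0.014
grasp_force: 0.0
```

```bash
python3 - <<'E'
from h import *
st()
plan([((.445,.27,.13),Q(30),6,0),((.445,.25,.038),Q(30),5,0),((.445,.25,.038),Q(30),1,0)])
E
```

```text
1.15 [0.3978 0.3894 0.1609] x [-0.36  0.86 -0.35] z [ 0.06 -0.36 -0.93] F [-0.1  0.5  0.3] w 0.014 g 0.0 q [ 0.86  0.35  1.94 -0.32  1.11  0.66]
[[[0.15,-0.3,0.7,-0.6,0.0,0.4,0],[0.2,-0.25,0.7,-0.6,0.05,0.45,0],[0.15,-0.3,0.7,-0.6,0.1,0.45,0],[0.2,-0.25,0.7,-0.55,0.15,0.45,0],[0.15,-0.3,0.7,-0.55,0.2,0.45,0],[0.2,-0.25,0.7,-0.5,0.2,0.45,0],[0.0,0.0,0.0,0.2,0.0,0.6,0],[0.0,0.0,0.0,0.2,0.0,0.6,0],[0.0,0.0,0.0,0.2,0.0,0.6,0],[0.0,0.0,0.0,0.2,0.0,0.6,0],[0.0,0.0,0.0,0.15,0.05,0.6,0],[0.0,0.0,0.0,0.0,0.0,0.0,0]]]
end [0.4456 0.2495 0.0384] 12
```

>>> {"fn": "apply_moves", "kwargs": {
  "targets": [
    [[0.15,-0.3,0.7,-0.6,0.0,0.4,0],[0.2,-0.25,0.7,-0.6,0.05,0.45,0],[0.15,-0.3,0.7,-0.6,0.1,0.45,0],[0.2,-0.25,0.7,-0.55,0.15,0.45,0],[0.15,-0.3,0.7,-0.55,0.2,0.45,0],[0.2,-0.25,0.7,-0.5,0.2,0.45,0],[0.0,0.0,0.0,0.2,0.0,0.6,0],[0.0,0.0,0.0,0.2,0.0,0.6,0],[0.0,0.0,0.0,0.2,0.0,0.6,0],[0.0,0.0,0.0,0.2,0.0,0.6,0],[0.0,0.0,0.0,0.15,0.05,0.6,0],[0.0,0.0,0.0,0.0,0.0,0.0,0]]
  ]
}}

```text
clock: 2.15
position: [0.4441, 0.2492, 0.0358]
eef_rot: [0.681, 0.685, -0.185, 0.181]
force: [-1.2, 0.1, 0.3]
width: 0.0003
grasp_force: 0.0
```

>>> {"fn": "apply_moves", "kwargs": {
  "targets": [
    [[0,0,0,-0.26,0,0.15,0],[0,0,0,-0.26,0,0.15,0],[0,0,0,-0.26,0,0.15,0],[0,0,0,-0.26,0,0.15,0],[0,0,0,-0.26,0,0.15,0],[0,0,0,-0.26,0,0.15,0],[0,0,0,-0.26,0,0.15,0],[0,0,0,-0.26,0,0.15,0],[0,0,0,0,0,0,0]]
  ]
}}

```text
clock: 2.9
position: [0.4456, 0.1776, 0.0389]
eef_rot: [0.682, 0.684, -0.183, 0.182]
force: [-0.1, 1.7, -0.3]
width: 0.0008
grasp_force: 0.5
```

```bash
python3 - <<'E'
from h import *
st()
f=grab('top','top1');print(chest(f)[:4])
E
```

```text
2.9 [0.4456 0.1776 0.0389] x [-0.    0.87 -0.5 ] z [-0.   -0.5  -0.87] F [-0.1  1.7 -0.3] w 0.001 g 0.5148023343645036 q [ 0.56  0.5   2.1  -0.56  0.92  0.98]
(array([0.52351701, 0.09197352]), (0.1745251566171646, 0.15895667672157288), 8.376655578613281, np.float64(0.14932521782486113))
```

View pics/top1.png

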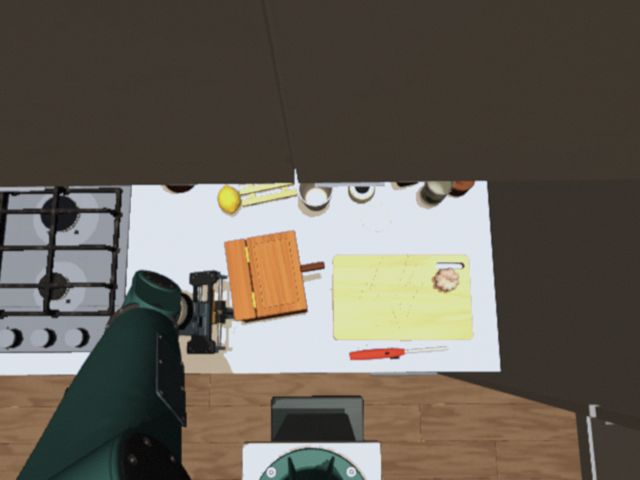

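>>> {"fn": "apply_moves", "kwargs": {
  "targets": [
    [[0,0,0,-0.2,0,0.11,0],[0,0,0,-0.2,0,0.11,0],[0,0,0,0,0,0,0],[0,0,0,0,0,0,0]]
  ]
}}

```text
clock: 3.28
position: [0.446, 0.165, 0.0388]
eef_rot: [0.682, 0.685, -0.183, 0.182]
force: [-0.4, 1.6, -0.6]
width: 0.0004
grasp_force: 0.4
```

```bash
python3 - <<'E'
from h import *
st()
f=grab('top');c,wh,a,z,m=chest(f);print(c,wh,a)
r=R.from_euler('z',a,degrees=True).as_matrix()[:2,:2]
far=c+r@[.07,.075];print('far push pt',far)
# contact offset 18mm
p,q=plan([((.46,.215,.039),None,3,0),((far[0],far[1]+.045,.038),None,8,0)])
E
```

```text
3.28 [0.446  0.165  0.0388] x [-0.    0.87 -0.5 ] z [-0.   -0.5  -0.87] F [-0.4  1.6 -0.6] w 0.0 g 0.39511472219601274 q [ 0.54  0.49  2.11 -0.57  0.91  0.97]
[0.52866167 0.08486525] (0.1744893193244934, 0.1609756350517273) 13.699302673339844
far push pt [0.57890833 0.17430949]
[[[0.0,0.0,0.0,0.5,0.15,-0.3,0],[0.0,0.0,0.0,0.45,0.15,-0.25,0],[0.0,0.0,0.0,0.5,0.15,-0.3,0],[0.0,0.0,0.0,0.0,0.5,0.0,0],[0.0,0.0,0.0,0.0,0.5,0.0,0],[0.0,0.0,0.0,0.0,0.5,0.0,0],[0.0,0.0,0.0,0.0,0.5,0.0,0],[0.0,0.0,0.0,0.05,0.5,0.0,0],[0.0,0.0,0.0,0.0,0.5,0.0,0],[0.0,0.0,0.0,0.05,0.5,0.0,0],[0.0,0.0,0.0,0.0,0.5,-0.05,0]]]
end [0.5793 0.2194 0.0387] 11
```

>>> {"fn": "apply_moves", "kwargs": {
  "targets": [
    [[0.0,0.0,0.0,0.5,0.15,-0.3,0],[0.0,0.0,0.0,0.45,0.15,-0.25,0],[0.0,0.0,0.0,0.5,0.15,-0.3,0],[0.0,0.0,0.0,0.0,0.5,0.0,0],[0.0,0.0,0.0,0.0,0.5,0.0,0],[0.0,0.0,0.0,0.0,0.5,0.0,0],[0.0,0.0,0.0,0.0,0.5,0.0,0],[0.0,0.0,0.0,0.05,0.5,0.0,0],[0.0,0.0,0.0,0.0,0.5,0.0,0],[0.0,0.0,0.0,0.05,0.5,0.0,0],[0.0,0.0,0.0,0.0,0.5,-0.05,0]]
  ]
}}

```text
clock: 4.25
position: [0.5807, 0.2188, 0.0381]
eef_rot: [0.682, 0.685, -0.183, 0.182]
force: [-0.6, 0.5, -0.6]
width: 0.0006
grasp_force: 0.0
```

>>> {"fn": "apply_moves", "kwargs": {
  "targets": [
    [[0,0,0,-0.26,0,0.15,0],[0,0,0,-0.26,0,0.15,0],[0,0,0,-0.26,0,0.15,0],[0,0,0,-0.26,0,0.15,0],[0,0,0,-0.26,0,0.15,0],[0,0,0,-0.26,0,0.15,0],[0,0,0,-0.26,0,0.15,0],[0,0,0,-0.26,0,0.15,0],[0,0,0,0,0,0,0]]
  ]
}}

```text
clock: 5.0
position: [0.5794, 0.1459, 0.0385]
eef_rot: [0.682, 0.685, -0.183, 0.182]
force: [0.7, 1.2, -0.1]
width: 0.0007
grasp_force: 0.5
```

```bash
python3 - <<'E'
from h import *
st()
f=grab('top','top2');c,wh,a,z,m=chest(f);print(c,wh,a)
E
```

```text
5.0 [0.5794 0.1459 0.0385] x [-0.    0.87 -0.5 ] z [-0.   -0.5  -0.87] F [ 0.7  1.2 -0.1] w 0.001 g 0.5314236504545988 q [ 0.41  0.6   1.9  -0.59  0.96  0.83]
[0.51159519 0.05296601] (0.15674032270908356, 0.17430563271045685) -2.0192337036132812
```

>>> {"fn": "apply_moves", "kwargs": {
  "targets": [
    [[0,0,0,-0.24,0,0.14,0],[0,0,0,-0.24,0,0.14,0],[0,0,0,-0.24,0,0.14,0],[0,0,0,0,0,0,0],[0,0,0,0,0,0,0]]
  ]
}}

```text
clock: 5.47
position: [0.5794, 0.1221, 0.0382]
eef_rot: [0.682, 0.685, -0.183, 0.182]
force: [2.2, 1.8, -0.3]
width: 0.0004
grasp_force: 0.6
```

```bash
python3 - <<'E'
from h import *
st()
f=grab('top','top3');c,wh,a,z,m=chest(f);print(c,wh,a)
P=cloud(f);r=f['pixels'].astype(int)
m=(P[...,2]>.012)&(P[...,2]<.03)&(P[...,1]<0)&(P[...,1]>-.42)&(P[...,0]>.36)&(P[...,0]<.62)&(r[...,0]-r[...,2]>40)&(r[...,1]-r[...,2]>25)
# left edge line of board
E=[]
for v in range(260,338):
    u=np.where(m[v,325:360])[0]
    if len(u): E.append(P[v,325+u[0]][:2])
E=np.array(E);k=np.polyfit(E[:,0],E[:,1],1);print('board left edge y at .45,.55',np.polyval(k,[.45,.55]),'yaw',np.degrees(np.arctan(k[0])))
E
```

```text
5.47 [0.5794 0.1221 0.0382] x [-0.    0.87 -0.5 ] z [-0.   -0.5  -0.87] F [ 2.2  1.8 -0.3] w 0.0 g 0.6319230934605002 q [ 0.37  0.59  1.92 -0.61  0.94  0.81]
[0.50292104 0.03831326] (0.1592397391796112, 0.17392374575138092) -10.358863830566406
board left edge y at .45,.55 [-0.05835735 -0.06197434] yaw -2.0714801299424437
```

```bash
python3 - <<'E'
from h import *
f=grab('top');P=cloud(f);im=f['pixels'][:,:,::-1].copy()
hsv=cv2.cvtColor(im,cv2.COLOR_BGR2HSV);print(hsv[300,380],hsv[270,350])
m=((hsv[...,0]>15)&(hsv[...,0]<35)&(hsv[...,1]>70)).astype(np.uint8);m[:, :325]=0;m[:,490:]=0;m[:240]=0;m[345:]=0
m=cv2.morphologyEx(m,cv2.MORPH_OPEN,np.ones((5,5)))
K=np.array(f['intrinsics']);M=cv2.Rodrigues(np.array(f['rvec'],float))[0];t=np.array(f['tvec']).ravel()
C=-M.T@t
def w(uv,z=.02):
    d=np.c_[(uv-K[[0,1],[2,2]])/K[0,0],np.ones(len(uv))]@M; return C+d*((z-C[2])/d[:,2])[:,None]
def fit(pts,ax):
    q=w(np.array(pts,float));k=np.polyfit(q[:,ax],q[:,1-ax],1);res=q[:,1-ax]-np.polyval(k,q[:,ax])
    g=abs(res)<.003;k=np.polyfit(q[g,ax],q[g,1-ax],1);return k,g.sum(),np.degrees(np.arctan(k[0]))
L=[(np.where(m[v])[0][0]-.5,v) for v in range(264,332)];Rr=[(np.where(m[v])[0][-1]+.5,v) for v in range(264,332)]
T=[(u,np.where(m[:,u])[0][0]-.5) for u in range(345,430)];B=[(u,np.where(m[:,u])[0][-1]+.5) for u in range(345,460)]
for n,pts,ax in(('L',L,0),('R',Rr,0),('T',T,1),('B',B,1)): print(n,fit(pts,ax))
cv2.imwrite('pics/c.png',cv2.resize(im[225:350,210:490],None,fx=2.85,fy=2.85,interpolation=cv2.INTER_CUBIC))
E
```

```text
[ 32  63 236] [ 32  56 236]Traceback (most recent call last):
  File "<stdin>", line 13, in <module>
IndexError: index 0 is out of bounds for axis 0 with size 0
```

```bash
cat > b.py <<'E'
from h import *
f=grab('top');im=f['pixels'][:,:,::-1].copy()
cv2.imwrite('pics/c.png',cv2.resize(im[225:350,210:490],None,fx=2.85,fy=2.85,interpolation=cv2.INTER_CUBIC))
hsv=cv2.cvtColor(im,cv2.COLOR_BGR2HSV)
m=((hsv[...,0]>15)&(hsv[...,0]<40)&(hsv[...,1]>35)).astype(np.uint8);m[:, :325]=0;m[:,490:]=0;m[:240]=0;m[345:]=0
m=cv2.morphologyEx(m,cv2.MORPH_OPEN,np.ones((5,5)))
K=np.array(f['intrinsics']);M=cv2.Rodrigues(np.array(f['rvec'],float))[0];t=np.array(f['tvec']).ravel()
C=-M.T@t
def w(uv,z=.02):
    d=np.c_[(uv-K[[0,1],[2,2]])/K[0,0],np.ones(len(uv))]@M; return C+d*((z-C[2])/d[:,2])[:,None]
def fit(pts,ax):
    q=w(np.array(pts,float));k=np.polyfit(q[:,ax],q[:,1-ax],1);res=q[:,1-ax]-np.polyval(k,q[:,ax])
    g=abs(res)<.003;k=np.polyfit(q[g,ax],q[g,1-ax],1);return k,g.sum(),np.degrees(np.arctan(k[0]))
L=[(np.where(m[v])[0][0]-.5,v) for v in range(264,332) if m[v].any()];Rr=[(np.where(m[v])[0][-1]+.5,v) for v in range(264,332)]
T=[(u,np.where(m[:,u])[0][0]-.5) for u in range(345,430)];B=[(u,np.where(m[:,u])[0][-1]+.5) for u in range(345,460)]
for n,pts,ax in(('L',L,0),('R',Rr,0),('T',T,1),('B',B,1)): print(n,fit(pts,ax))
E
python3 b.py
```

```text
L (array([-0.04453353, -0.03505741]), np.int64(21), np.float64(-2.5498982403113226))
R (array([-0.0121799 , -0.37695765]), np.int64(68), np.float64(-0.6978225611196632))
T (array([0.01342931, 0.58822825]), np.int64(85), np.float64(0.7693964493697786))
B (array([0.01099879, 0.38442384]), np.int64(115), np.float64(0.630158909831719))
```

View pics/c.png

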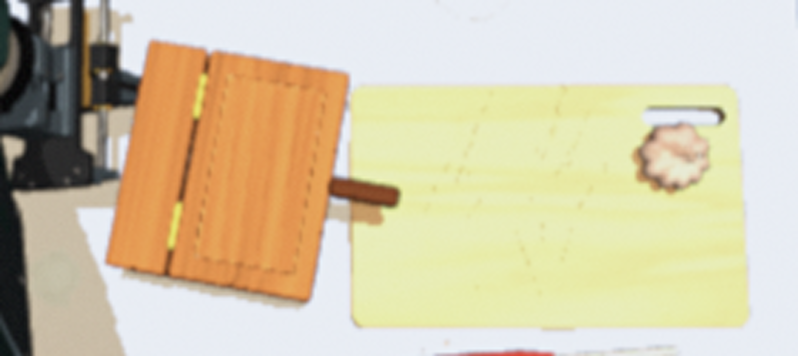

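```bash
python3 - <<'E'
from h import *
plan([((.565,.175,.039),None,3,0),((.448,.175,.038),None,6,0)])
E
```

```text
[[[0.0,0.0,0.0,0.5,-0.15,-0.3,0],[0.0,0.0,0.0,0.5,-0.15,-0.3,0],[0.0,0.0,0.0,0.5,-0.15,-0.3,0],[0.0,0.0,0.0,0.0,-0.65,0.0,0],[0.0,0.0,0.0,0.0,-0.65,0.0,0],[0.0,0.0,0.0,0.0,-0.65,0.0,0],[0.0,0.0,0.0,0.0,-0.65,0.0,0],[0.0,0.0,0.0,0.0,-0.65,0.0,0],[0.0,0.0,0.0,0.05,-0.65,0.05,0]]]
end [0.4484 0.1749 0.0374] 9
```

>>> {"fn": "apply_moves", "kwargs": {
  "targets": [
    [[0,0,0,0.5,-0.15,-0.3,0],[0,0,0,0.5,-0.15,-0.3,0],[0,0,0,0.5,-0.15,-0.3,0],[0,0,0,0,-0.65,0,0],[0,0,0,0,-0.65,0,0],[0,0,0,0,-0.65,0,0],[0,0,0,0,-0.65,0,0],[0,0,0,0,-0.65,0,0],[0,0,0,0,-0.65,0,0]]
  ]
}}

```text
clock: 6.37
position: [0.4474, 0.1741, 0.0394]
eef_rot: [0.682, 0.685, -0.184, 0.182]
force: [-0.2, -0.2, 0.5]
width: 0.0003
grasp_force: 0.0
```

>>> {"fn": "apply_moves", "kwargs": {
  "targets": [
    [[0,0,0,-0.23,0,0.13,0],[0,0,0,-0.23,0,0.13,0],[0,0,0,-0.23,0,0.13,0],[0,0,0,-0.23,0,0.13,0],[0,0,0,-0.23,0,0.13,0],[0,0,0,-0.23,0,0.13,0],[0,0,0,0,0,0,0]]
  ]
}}

```text
clock: 6.95
position: [0.4493, 0.1255, 0.0397]
eef_rot: [0.682, 0.684, -0.183, 0.181]
force: [-1.2, 1.8, -0.9]
width: 0.0006
grasp_force: 0.4
```

```bash
python3 - <<'E'
from h import *
st()
f=grab('top');c,wh,a,z,m=chest(f);print(c,wh,a)
E
```

```text
6.95 [0.4493 0.1255 0.0397] x [-0.    0.87 -0.5 ] z [-0.   -0.5  -0.87] F [-1.2  1.8 -0.9] w 0.001 g 0.37459892802871764 q [ 0.47  0.47  2.15 -0.61  0.88  0.95]
[0.51046765 0.02403089] (0.15861830115318298, 0.17425499856472015) -4.426155090332031
```

>>> {"fn": "apply_moves", "kwargs": {
  "targets": [
    [[0,0,0,-0.16,0,0.09,0],[0,0,0,-0.16,0,0.09,0],[0,0,0,0,0,0,0]]
  ]
}}

```text
clock: 7.25
position: [0.4491, 0.1154, 0.0398]
eef_rot: [0.682, 0.684, -0.183, 0.181]
force: [-2.2, 3.9, -0.5]
width: 0.0005
grasp_force: 1.6
```

```bash
python3 - <<'E'
from h import *
st()
f=grab('top');c,wh,a,z,m=chest(f);print(c,wh,a)
cv2.imwrite('pics/c2.png',cv2.resize(f['pixels'][225:350,210:490,::-1],None,fx=2.85,fy=2.85,interpolation=cv2.INTER_CUBIC))
E
```

```text
7.25 [0.4491 0.1154 0.0398] x [-0.    0.87 -0.5 ] z [-0.   -0.5  -0.87] F [-2.2  3.9 -0.5] w 0.001 g 1.5695294283796102 q [ 0.45  0.46  2.16 -0.62  0.87  0.94]
[0.513152   0.01942249] (0.15684084594249725, 0.17255878448486328) -0.9798507690429688
```

View pics/c2.png

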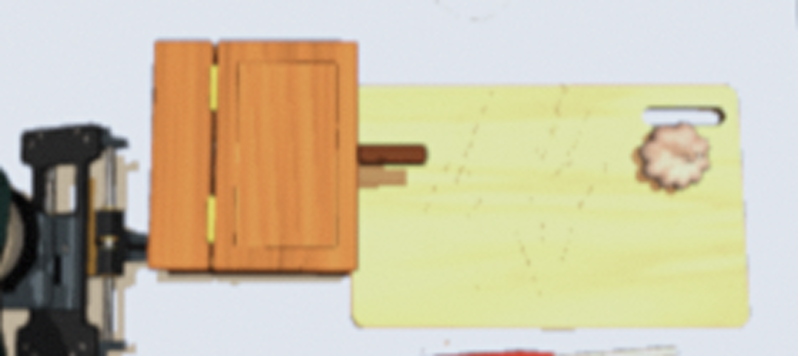

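```bash
python3 - <<'E'
from h import *
f=grab('top');P=cloud(f);r=f['pixels'].astype(int)
m=(P[...,2]>.12)&(P[...,2]<.175)&(P[...,1]<-.066)&(P[...,1]>-.14)&(P[...,0]>.46)&(P[...,0]<.57)
q=P[m];print('tab',m.sum(),q.min(0).round(3),q.max(0).round(3),np.median(q,0).round(3))
c=chest(f);print(c[:4])
X=.511
plan([((.449,.165,.05),None,3,1),((.46,.15,.25),Q(15),9,1),((X,-.088,.24),Q(0),12,1),((X,-.088,.15),Q(0),4,1),((X,-.088,.135),Q(0),2,1)])
E
```

```text
tab 165 [ 0.505 -0.111  0.144] [ 0.52  -0.067  0.158] [ 0.512 -0.089  0.152]
(array([0.51396811, 0.01928342]), (0.1566905975341797, 0.1743703931570053), -0.92901611328125, np.float64(0.14929086457041013))
[[[0.0,0.0,0.0,0.4,0.0,-0.35,1],[0.0,0.0,0.0,0.45,0.0,-0.4,1],[0.0,0.0,0.0,0.4,0.0,-0.35,1],[0.0,0.35,0.0,-0.4,0.05,-0.6,1],[0.0,0.35,0.0,-0.4,0.05,-0.65,1],[0.0,0.35,0.0,-0.4,0.05,-0.65,1],[0.0,0.3,0.0,-0.35,0.05,-0.65,1],[0.0,0.35,0.0,-0.35,0.05,-0.65,1],[0.0,0.3,0.0,-0.3,0.0,-0.65,1],[0.0,0.35,0.0,-0.3,0.05,-0.7,1],[0.0,0.3,0.0,-0.3,0.0,-0.7,1],[0.0,0.35,0.05,-0.25,0.05,-0.7,1]]]
[[[0.0,0.25,0.0,-0.65,0.15,0.2,1],[0.0,0.25,0.0,-0.65,0.15,0.2,1],[0.0,0.25,0.0,-0.65,0.15,0.15,1],[0.0,0.25,0.0,-0.65,0.15,0.15,1],[0.0,0.25,0.0,-0.65,0.15,0.15,1],[0.0,0.25,0.0,-0.65,0.15,0.15,1],[0.0,0.25,0.0,-0.65,0.15,0.1,1],[0.0,0.25,0.0,-0.65,0.15,0.1,1],[0.0,0.25,0.0,-0.65,0.1,0.1,1],[0.0,0.25,0.0,-0.65,0.15,0.05,1],[0.0,0.25,0.0,-0.65,0.1,0.05,1],[0.0,0.25,0.0,-0.65,0.15,0.05,1]]]
[[[0.0,0.0,0.0,0.0,0.0,0.75,1],[0.0,0.0,0.0,0.0,0.0,0.75,1],[0.0,0.0,0.0,0.0,0.0,0.75,1],[0.0,0.0,0.0,0.0,0.0,0.75,1],[0.0,0.0,0.0,0.0,0.0,0.25,1],[0.0,0.0,0.0,0.0,0.0,0.25,1]]]
end [ 0.5109 -0.0878  0.1351] 30
```

>>> {"fn": "apply_moves", "kwargs": {
  "targets": [
    [[0.0,0.0,0.0,0.4,0.0,-0.35,0],[0.0,0.0,0.0,0.45,0.0,-0.4,0.5],[0.0,0.0,0.0,0.4,0.0,-0.35,1],[0.0,0.35,0.0,-0.4,0.05,-0.6,1],[0.0,0.35,0.0,-0.4,0.05,-0.65,1],[0.0,0.35,0.0,-0.4,0.05,-0.65,1],[0.0,0.3,0.0,-0.35,0.05,-0.65,1],[0.0,0.35,0.0,-0.35,0.05,-0.65,1],[0.0,0.3,0.0,-0.3,0.0,-0.65,1],[0.0,0.35,0.0,-0.3,0.05,-0.7,1],[0.0,0.3,0.0,-0.3,0.0,-0.7,1],[0.0,0.35,0.05,-0.25,0.05,-0.7,1]]
  ]
}}

```text
clock: 8.35
position: [0.4601, 0.1504, 0.2519]
eef_rot: [0.701, 0.701, -0.092, 0.091]
force: [0.2, 1.2, -0.4]
width: 0.0706
grasp_force: 0.0
```

>>> {"fn": "apply_moves", "kwargs": {
  "targets": [
    [[0.0,0.25,0.0,-0.65,0.15,0.2,1],[0.0,0.25,0.0,-0.65,0.15,0.2,1],[0.0,0.25,0.0,-0.65,0.15,0.15,1],[0.0,0.25,0.0,-0.65,0.15,0.15,1],[0.0,0.25,0.0,-0.65,0.15,0.15,1],[0.0,0.25,0.0,-0.65,0.15,0.15,1],[0.0,0.25,0.0,-0.65,0.15,0.1,1],[0.0,0.25,0.0,-0.65,0.15,0.1,1],[0.0,0.25,0.0,-0.65,0.1,0.1,1],[0.0,0.25,0.0,-0.65,0.15,0.05,1],[0.0,0.25,0.0,-0.65,0.1,0.05,1],[0.0,0.25,0.0,-0.65,0.15,0.05,1]]
  ]
}}

```text
clock: 9.35
position: [0.5109, -0.0891, 0.2404]
eef_rot: [0.707, 0.707, 0.0, -0.001]
force: [0.3, 0.9, 0.6]
width: 0.0915
grasp_force: 0.0
```

```bash
python3 - <<'E'
from h import *
st()
X=.512
p=plan([((X,-.088,.15),Q(0),6,1),((X,-.088,.132),Q(0),3,1)])
# lid arc from grip
h=np.array([.0493,.138]);off=.011
g=np.array([-.088,.132]) ; a0=np.arctan2(g[1]+off-h[1],h[0]-g[0]);rad=np.hypot(g[1]+off-h[1],h[0]-g[0]);print(np.degrees(a0),rad)
W=[]
for i in range(1,25):
    a=a0+np.radians(100-0)*i/24
    W.append(((X,h[0]-rad*np.cos(a),h[1]+rad*np.sin(a)-off),Q(0),1,0))
plan(W,start=(np.array([X,*g]),Q(0)))
E
```

```text
9.35 [ 0.5109 -0.0891  0.2404] x [0. 1. 0.] z [-0.  0. -1.] F [0.3 0.9 0.6] w 0.092 g 0.0 q [-0.22  0.07  2.09  0.    0.99 -0.22]
[[[0.0,0.0,0.0,0.0,0.0,0.5,1],[0.0,0.0,0.0,0.0,0.0,0.5,1],[0.0,0.0,0.0,0.0,0.0,0.5,1],[0.0,0.0,0.0,0.0,0.0,0.5,1],[0.0,0.0,0.0,0.0,0.0,0.5,1],[0.0,-0.05,0.0,0.05,0.05,0.5,1],[0.0,0.0,0.0,0.0,0.0,0.2,1],[0.0,0.0,0.0,0.0,0.0,0.2,1],[0.0,0.0,0.0,0.0,0.0,0.2,1]]]
end [ 0.5123 -0.0874  0.1324] 9
2.0855962010803357 0.1373910113508158
[[[0.0,0.0,0.0,0.0,0.0,-0.35,0],[0.0,0.0,0.0,0.05,0.0,-0.3,0],[0.0,0.0,0.0,0.1,0.0,-0.35,0],[0.0,0.0,0.0,0.1,0.0,-0.3,0],[0.0,0.0,0.0,0.1,0.0,-0.3,0],[0.0,0.0,0.0,0.15,0.0,-0.3,0],[0.0,0.0,0.0,0.15,0.0,-0.3,0],[0.0,0.0,0.0,0.2,0.0,-0.3,0],[0.0,0.0,0.0,0.2,0.0,-0.25,0],[0.0,0.0,0.0,0.2,0.0,-0.25,0],[0.0,0.0,0.0,0.25,0.0,-0.25,0],[0.0,0.0,0.0,0.25,0.0,-0.2,0]]]
[[[0.0,0.0,0.0,0.3,0.0,-0.2,0],[0.0,0.0,0.0,0.25,0.0,-0.15,0],[0.0,0.0,0.0,0.3,0.0,-0.15,0],[0.0,0.0,0.0,0.3,0.0,-0.15,0],[0.0,0.0,0.0,0.35,0.0,-0.1,0],[0.0,0.0,0.0,0.3,0.0,-0.1,0],[0.0,0.0,0.0,0.35,0.0,-0.05,0],[0.0,0.0,0.0,0.3,0.0,-0.05,0],[0.0,0.0,0.0,0.35,0.0,0.0,0],[0.0,0.0,0.0,0.35,0.0,0.0,0],[0.0,0.0,0.0,0.3,0.0,0.05,0],[0.0,0.0,0.0,0.35,0.0,0.05,0]]]
end [0.512  0.0785 0.261 ] 24
```

>>> {"fn": "apply_moves", "kwargs": {
  "targets": [
    [[0,0,0,0,0.05,0.5,1],[0,0,0,0,0,0.5,1],[0,0,0,0,0,0.5,1],[0,0,0,0,0,0.5,1],[0,0,0,0,0,0.5,1],[0,0,0,0,0,0.5,1],[0,0,0,0,0,0.2,1],[0,0,0,0,0,0.2,1],[0,0,0,0,0,0.2,1]]
  ]
}}

```text
clock: 10.1
position: [0.5126, -0.0877, 0.1322]
eef_rot: [0.707, 0.707, 0.0, -0.001]
force: [1.1, 0.4, -0.5]
width: 0.0913
grasp_force: 0.0
```

>>> {"fn": "apply_moves", "kwargs": {
  "targets": [
    [[0,0,0,0,0,0,0],[0,0,0,0,0,0,0],[0,0,0,0,0,0,0],[0,0,0,0,0,0,0],[0,0,0,0,0,0,0],[0,0,0,0,0,0,0],[0,0,0,0,0,0,0],[0,0,0,0,0,0,0],[0,0,0,0,0,0,0],[0,0,0,0,0,0,0]]
  ]
}}

```text
clock: 10.93
position: [0.5122, -0.0876, 0.1322]
eef_rot: [0.707, 0.707, 0.0, -0.001]
force: [0.6, -0.1, -0.1]
width: 0.0276
grasp_force: 0.0
```

>>> {"fn": "apply_moves", "kwargs": {
  "targets": [
    [[0,0,0,0,0,-0.35,0],[0,0,0,0.05,0,-0.3,0],[0,0,0,0.1,0,-0.35,0],[0,0,0,0,0,0,0]]
  ]
}}

```text
clock: 11.27
position: [0.514, -0.0833, 0.165]
eef_rot: [0.707, 0.707, 0.001, 0.001]
force: [4.4, -4.8, 0.3]
width: 0.0158
grasp_force: 30.0
```

```bash
python3 - <<'E'
from h import *
st();grab('scene','s1')
E
```

```text
11.27 [ 0.514  -0.0833  0.165 ] x [0. 1. 0.] z [ 0.  0. -1.] F [ 4.4 -4.8  0.3] w 0.016 g 29.99382734298706 q [-0.21  0.18  2.12  0.    0.84 -0.21]
```

View pics/s1.png

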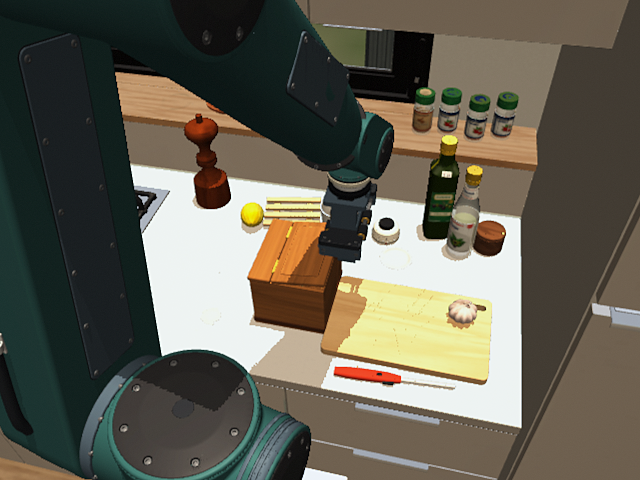

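```bash
cat >> h.py <<'E'
def lid(hy=.0493,hz=.148,x0=.43,x1=.49):
    for n in('top','scene'):
        P=cloud(grab(n)).reshape(-1,3)
        m=(P[:,0]>x0)&(P[:,0]<x1)&(P[:,2]>.145)&(P[:,2]<.28)&(P[:,1]>hy-.115)&(P[:,1]<hy+.05)
        q=P[m]
        for y in np.arange(-.065,.1,.01):
            s=q[abs(q[:,1]-y)<.005]
            if len(s)>3: print(n,round(y,3),len(s),np.percentile(s[:,2],[10,50,90]).round(3))
E
python3 - <<'E'
from h import *
lid()
E
```

```text
top 0.005 32 [0.155 0.158 0.161]
top 0.015 100 [0.153 0.155 0.159]
top 0.025 139 [0.152 0.154 0.157]
top 0.035 116 [0.149 0.152 0.155]
top 0.045 132 [0.148 0.15  0.152]
top 0.055 121 [0.146 0.148 0.152]
top 0.065 103 [0.146 0.148 0.15 ]
top 0.075 128 [0.146 0.148 0.15 ]
top 0.085 126 [0.146 0.148 0.15 ]
top 0.095 103 [0.146 0.148 0.15 ]
scene -0.065 68 [0.241 0.276 0.279]
scene -0.055 163 [0.162 0.244 0.279]
scene -0.045 183 [0.162 0.165 0.277]
scene -0.035 126 [0.161 0.163 0.165]
scene -0.025 121 [0.16  0.162 0.165]
scene -0.015 111 [0.159 0.161 0.163]
scene -0.005 119 [0.157 0.159 0.161]
scene 0.005 113 [0.156 0.158 0.161]
scene 0.015 113 [0.154 0.157 0.16 ]
scene 0.025 116 [0.152 0.156 0.158]
scene 0.035 107 [0.151 0.154 0.156]
scene 0.045 109 [0.149 0.151 0.153]
scene 0.055 105 [0.147 0.15  0.153]
scene 0.065 112 [0.146 0.149 0.151]
scene 0.075 111 [0.147 0.149 0.151]
scene 0.085 113 [0.147 0.149 0.151]
scene 0.095 99 [0.147 0.149 0.151]
```

>>> {"fn": "apply_moves", "kwargs": {
  "targets": [
    [[0,0,0,-0.1,0,0.3,0],[0,0,0,-0.03,0,0.3,0],[0,0,0,0,0,0.05,0.3],[0,0,0,0,0,0,0.3],[0,0,0,0,0,0.2,0.3],[0,0,0,0,0,0.2,0.3],[0,0,0,0,0,0,0],[0,0,0,0,0,0,0],[0,0,0,0,0,0,0],[0,0,0,0,0,0,0],[0,0,0,0,0,0,0],[0,0,0,0,0,0,0]]
  ]
}}

```text
clock: 12.42
position: [0.5125, -0.0869, 0.1308]
eef_rot: [0.707, 0.707, 0.0, -0.001]
force: [4.8, 2.7, -2.8]
width: 0.0156
grasp_force: 29.9
```

```bash
python3 - <<'E'
from h import *
st()
E
```

```text
12.42 [ 0.5125 -0.0869  0.1308] x [0. 1. 0.] z [-0.  0. -1.] F [ 4.8  2.7 -2.8] w 0.016 g 29.939521551132202 q [-0.21  0.24  2.14  0.    0.77 -0.21]
```

Gripped at 16 mm. Now the arc.

>>> {"fn": "apply_moves", "kwargs": {
  "targets": [
    [[0,0,0,0,0,-0.35,0],[0,0,0,0.05,0,-0.3,0],[0,0,0,0.1,0,-0.35,0],[0,0,0,0.1,0,-0.3,0],[0,0,0,0.1,0,-0.3,0],[0,0,0,0.15,0,-0.3,0]]
  ]
}}

```text
clock: 12.92
position: [0.5125, -0.0719, 0.1883]
eef_rot: [0.707, 0.707, 0.0, -0.001]
force: [5.7, 3.7, -5.7]
width: 0.0159
grasp_force: 30.0
```

>>> {"fn": "apply_moves", "kwargs": {
  "targets": [
    [[0,0,0,0.15,0,-0.3,0],[0,0,0,0.2,0,-0.3,0],[0,0,0,0.2,0,-0.25,0],[0,0,0,0.2,0,-0.25,0],[0,0,0,0.25,0,-0.25,0],[0,0,0,0.25,0,-0.2,0]]
  ]
}}

```text
clock: 13.42
position: [0.5124, -0.0343, 0.2347]
eef_rot: [0.707, 0.707, 0.0, -0.001]
force: [3.9, -0.1, -6.4]
width: 0.0157
grasp_force: 30.0
```

```bash
python3 - <<'E'
from h import *
st();lid()
h=np.array([.0493,.138]);s=robot.observe();d=np.array([h[0]-s['position'][1],s['position'][2]+.011-h[1]]);print(np.degrees(np.arctan2(d[1],d[0])),np.hypot(*d))
E
```

```text
13.42 [ 0.5124 -0.0343  0.2347] x [0. 1. 0.] z [-0.  0. -1.] F [ 3.9 -0.1 -6.4] w 0.016 g 29.99283492565155 q [-0.11  0.07  2.1   0.    0.98 -0.11]
top 0.085 102 [0.146 0.148 0.15 ]
top 0.095 99 [0.146 0.148 0.15 ]
scene -0.015 96 [0.224 0.227 0.229]
scene -0.005 87 [0.22  0.224 0.228]
scene 0.005 92 [0.21  0.215 0.218]
scene 0.015 82 [0.198 0.203 0.209]
scene 0.025 81 [0.186 0.192 0.196]
scene 0.035 76 [0.175 0.18  0.185]
scene 0.045 77 [0.164 0.168 0.173]
scene 0.055 63 [0.149 0.153 0.158]
scene 0.065 112 [0.147 0.149 0.151]
scene 0.075 113 [0.147 0.149 0.151]
scene 0.085 112 [0.147 0.149 0.151]
scene 0.095 96 [0.147 0.149 0.151]
52.50607339404189 0.13636845972773876
```

```bash
python3 - <<'E'
from h import *
h=np.array([.0493,.138]);W=[];s=robot.observe();X=s['position'][0];rad=.137
for i in range(1,13):
    a=np.radians(52.5+47.5*i/12)
    W.append(((X,h[0]-rad*np.cos(a),h[1]+rad*np.sin(a)-.011),Q(0),1,0))
plan(W)
E
```

```text
[[[0.0,0.0,0.0,0.25,0.0,-0.2,0],[0.0,0.0,0.0,0.25,0.0,-0.15,0],[0.0,0.0,0.0,0.3,0.0,-0.15,0],[0.0,0.0,0.0,0.3,0.0,-0.15,0],[0.0,0.0,0.0,0.3,0.0,-0.1,0],[0.0,0.0,0.0,0.3,0.0,-0.1,0],[0.0,0.0,0.0,0.3,0.0,-0.05,0],[0.0,0.0,0.0,0.3,0.0,-0.05,0],[0.0,0.0,0.0,0.3,0.0,0.0,0],[0.0,0.0,0.0,0.35,0.0,0.0,0],[0.0,0.0,0.0,0.3,0.0,0.0,0],[0.0,0.0,0.0,0.3,0.0,0.05,0]]]
end [0.5127 0.0727 0.2624] 12
```

>>> {"fn": "apply_moves", "kwargs": {
  "targets": [
    [[0,0,0,0.25,0,-0.2,0],[0,0,0,0.25,0,-0.15,0],[0,0,0,0.3,0,-0.15,0],[0,0,0,0.3,0,-0.15,0],[0,0,0,0.3,0,-0.1,0],[0,0,0,0.3,0,-0.1,0],[0,0,0,0.3,0,-0.05,0],[0,0,0,0.3,0,-0.05,0],[0,0,0,0.3,0,0,0],[0,0,0,0.35,0,0,0],[0,0,0,0.3,0,0,0],[0,0,0,0.3,0,0.05,0]]
  ]
}}

```text
clock: 14.52
position: [0.5129, 0.0726, 0.2629]
eef_rot: [0.707, 0.707, 0.0, -0.001]
force: [-2.9, -2.6, 14.0]
width: 0.0155
grasp_force: 30.0
```

```bash
python3 - <<'E'
from h import *
st();grab('scene','s2')
h=np.array([.0493,.138]);s=robot.observe();d=np.array([h[0]-s['position'][1],s['position'][2]+.011-h[1]]);print(np.degrees(np.arctan2(d[1],d[0])),np.hypot(*d))
E
```

```text
14.52 [0.5129 0.0726 0.2629] x [-0.  1.  0.] z [-0.  0. -1.] F [-2.9 -2.6 14. ] w 0.016 g 30.000686645507812 q [0.09 0.04 2.07 0.   1.03 0.09]
100.19118322423672 0.13790825134000803
```

View pics/s2.png

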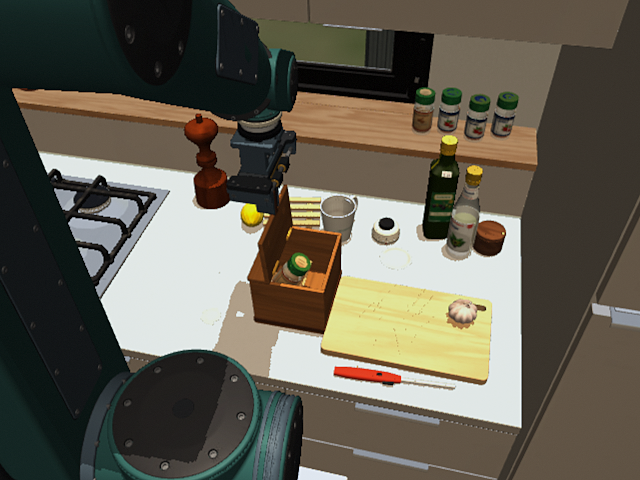

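>>> {"fn": "apply_moves", "kwargs": {
  "targets": [
    [[0,0,0,0.05,0,0,0],[0,0,0,0,0,0,0.5],[0,0,0,0,0,0,0.5],[0,0,0,0,0,0,0.5],[0,0,0,0,0,0,0.5],[0,0,0,0,0,0,0.5],[0,0,0,0,0,-0.5,0.5],[0,0,0,0,0,-0.8,0.5],[0,0,0,0,0,-0.8,0.5],[0,0,0,-0.2,0,-0.8,0.5],[0,0,0,-0.8,0,-0.3,0.8],[0,0,0,-0.9,0,0,1]]
  ]
}}

```text
clock: 15.57
position: [0.5136, 0.0161, 0.3601]
eef_rot: [0.707, 0.708, 0.002, -0.0]
force: [1.1, 0.2, -0.2]
width: 0.0562
grasp_force: 0.0
```

>>> {"fn": "apply_moves", "kwargs": {
  "targets": [
    [[0,0.8,0,-0.9,0,0,1],[0,0.8,0,-0.9,0,0,1],[0,0.8,0,-0.9,0,0,1],[0,0.8,0,-0.6,0,0,1]]
  ]
}}

```text
clock: 15.9
position: [0.5125, -0.0841, 0.3482]
eef_rot: [0.7, 0.7, 0.1, -0.1]
force: [0.1, -0.1, 0.2]
width: 0.0826
grasp_force: 0.0
```

```bash
python3 - <<'E'
from h import *
st()
for n in('top','scene','wrist'):
    f=grab(n,n+'j');P=cloud(f);hsv=cv2.cvtColor(f['pixels'],cv2.COLOR_RGB2HSV)
    m=(hsv[...,0]>40)&(hsv[...,0]<90)&(hsv[...,1]>80)&(P[...,0]>.42)&(P[...,0]<.6)&(P[...,1]>-.06)&(P[...,1]<.1)&(P[...,2]>.05)&(P[...,2]<.15)
    q=P[m]
    if m.sum()>10: print(n,m.sum(),'min',q.min(0).round(3),'max',q.max(0).round(3),'med',np.median(q,0).round(3))
lid(x0=.45,x1=.58)
E
```

```text
15.9 [ 0.5125 -0.0841  0.3482] x [0.   0.96 0.28] z [ 0.    0.28 -0.96] F [ 0.1 -0.1  0.2] w 0.083 g 0.0 q [-0.34 -0.01  1.98  0.28  1.28 -0.43]
top 182 min [ 0.492 -0.004  0.109] max [0.532 0.041 0.136] med [0.51  0.026 0.123]
scene 280 min [ 0.49  -0.003  0.057] max [0.595 0.058 0.134] med [0.501 0.022 0.12 ]
wrist 1098 min [ 0.493 -0.005  0.111] max [0.536 0.042 0.135] med [0.515 0.023 0.125]
top 0.045 29 [0.148 0.149 0.151]
top 0.055 324 [0.149 0.162 0.178]
top 0.065 505 [0.187 0.213 0.236]
top 0.075 319 [0.242 0.245 0.25 ]
top 0.085 7 [0.252 0.275 0.278]
top 0.095 136 [0.146 0.148 0.15 ]
scene 0.055 318 [0.149 0.155 0.166]
scene 0.065 713 [0.174 0.197 0.219]
scene 0.075 485 [0.228 0.243 0.26 ]
scene 0.085 111 [0.151 0.249 0.274]
scene 0.095 46 [0.147 0.149 0.152]
```

```bash
python3 - <<'E'
from h import *
u=np.array([-.009,-.5,.866]);g=np.array([.513,.027,.104])
plan([(g+.13*u,Q(-30),7,1),(g,Q(-30),8,1),(g,Q(-30),1,1)])
E
```

```text
[[[0.0,0.4,0.0,0.05,0.0,0.65,1],[0.0,0.4,0.0,0.0,0.0,0.65,1],[0.0,0.4,0.0,0.0,0.0,0.65,1],[0.0,0.4,0.0,-0.05,0.0,0.65,1],[0.0,0.4,0.0,-0.05,0.0,0.65,1],[0.0,0.4,0.0,-0.1,0.0,0.65,1],[0.0,0.4,0.0,-0.15,0.0,0.7,1],[0.0,0.0,0.0,0.0,0.0,0.55,1],[0.0,0.0,0.0,0.0,0.0,0.55,1],[0.0,0.0,0.0,0.0,0.0,0.55,1],[0.0,0.0,0.0,0.0,0.0,0.55,1],[0.0,0.0,0.0,0.0,0.0,0.55,1]]]
[[[0.0,0.0,0.0,0.0,0.0,0.5,1],[0.0,0.0,0.0,0.0,0.0,0.55,1],[0.0,0.0,0.0,0.0,0.05,0.5,1],[0.0,0.0,0.0,0.0,0.0,0.0,1]]]
end [0.5136 0.0265 0.1044] 16
```

>>> {"fn": "apply_moves", "kwargs": {
  "targets": [
    [[0,0.4,0,0.05,0,0.65,1],[0,0.4,0,0,0,0.65,1],[0,0.4,0,0,0,0.65,1],[0,0.4,0,-0.05,0,0.65,1],[0,0.4,0,-0.05,0,0.65,1],[0,0.4,0,-0.1,0,0.65,1],[0,0.4,0,-0.15,0,0.7,1],[0,0,0,0,0,0.55,1],[0,0,0,0,0,0.55,1],[0,0,0,0,0,0.55,1],[0,0,0,0,0,0,1]]
  ]
}}

```text
clock: 17.07
position: [0.5109, -0.0108, 0.1714]
eef_rot: [0.682, 0.683, 0.182, -0.186]
force: [-0.5, 0.9, -0.4]
width: 0.0912
grasp_force: 0.0
```

```bash
python3 - <<'E'
from h import *
st()
u=np.array([-.009,-.5,.866]);g=np.array([.513,.027,.104])
f=grab('wrist','w1')
f=grab('top');P=cloud(f);hsv=cv2.cvtColor(f['pixels'],cv2.COLOR_RGB2HSV)
plan([(g,Q(-30),6,1),(g,Q(-30),1,1)])
E
```

```text
17.07 [ 0.5109 -0.0108  0.1714] x [0.   0.86 0.5 ] z [-0.01  0.5  -0.86] F [-0.5  0.9 -0.4] w 0.091 g 0.0 q [-0.31  0.24  2.11  0.58  1.05 -0.68]
[[[0.0,0.0,0.0,0.0,0.0,0.45,1],[0.0,0.0,0.0,0.0,0.0,0.45,1],[0.0,0.0,0.0,0.0,0.0,0.45,1],[0.0,0.0,0.0,0.0,0.0,0.45,1],[0.0,0.0,0.0,0.0,0.0,0.45,1],[-0.05,0.0,0.0,-0.05,0.05,0.4,1],[0.0,0.0,0.0,0.0,0.0,0.0,1]]]
end [0.5136 0.0262 0.1042] 7
```

View pics/w1.png

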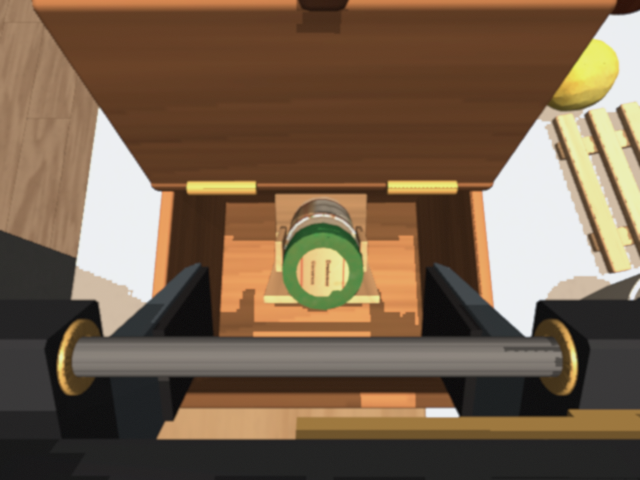

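>>> {"fn": "apply_moves", "kwargs": {
  "targets": [
    [[0,0,0,0,0,0.45,1],[0,0,0,0,0,0.45,1],[0,0,0,0,0,0.45,1],[0,0,0,0,0,0.45,1],[0,0,0,0,0,0.45,1],[0,0,0,0,0.05,0.35,1],[0,0,0,0,0,0,1]]
  ]
}}

```text
clock: 17.75
position: [0.5128, 0.027, 0.1037]
eef_rot: [0.683, 0.682, 0.182, -0.185]
force: [-0.5, 0.0, -0.9]
width: 0.0914
grasp_force: 0.0
```

>>> {"fn": "apply_moves", "kwargs": {
  "targets": [
    [[0,0,0,0,0,0,0],[0,0,0,0,0,0,0],[0,0,0,0,0,0,0],[0,0,0,0,0,0,0],[0,0,0,0,0,0,0],[0,0,0,0,0,0,0],[0,0,0,0,0,0,0],[0,0,0,0,0,0,0],[0,0,0,0,0,0,0]]
  ]
}}

```text
clock: 18.5
position: [0.5138, 0.0257, 0.106]
eef_rot: [0.683, 0.683, 0.183, -0.184]
force: [-0.3, -2.5, 3.1]
width: 0.0445
grasp_force: 30.0
```

```bash
python3 - <<'E'
from h import *
st()
E
```

```text
18.5 [0.5138 0.0257 0.106 ] x [0.   0.87 0.5 ] z [-0.    0.5  -0.87] F [-0.3 -2.5  3.1] w 0.045 g 30.000430941581726 q [-0.25  0.35  2.14  0.66  0.91 -0.73]
```

>>> {"fn": "apply_moves", "kwargs": {
  "targets": [
    [[0,0,0,0,0,-0.3,0],[0,0,0,0,0,-0.5,0],[0,0,0,0,0,-0.5,0],[0,0,0,0,0,-0.5,0],[0,0,0,0,0,-0.5,0],[0,0,0,0,0,-0.5,0],[0,0,0,0,0,-0.5,0],[0,0,0,0,0,-0.5,0],[0,0,0,0,0,-0.5,0],[0,0,0,0,0,-0.5,0],[0,0,0,0,0,-0.4,0],[0,0,0,0,0,0,0]]
  ]
}}

```text
clock: 19.5
position: [0.5148, -0.0538, 0.2429]
eef_rot: [0.683, 0.683, 0.184, -0.183]
force: [0.2, 0.2, -1.3]
width: 0.0448
grasp_force: 30.0
```

```bash
python3 - <<'E'
from h import *
st()
plan([((.485,-.18,.235),Q(0),12,0),((.485,-.18,.135),Q(0),8,0),((.485,-.18,.135),Q(0),1,0)])
E
```

```text
19.5 [ 0.5148 -0.0538  0.2429] x [0.   0.87 0.5 ] z [ 0.    0.5  -0.87] F [ 0.2  0.2 -1.3] w 0.045 g 29.99997854232788 q [-0.39  0.16  2.05  0.52  1.2  -0.65]
[[[0.0,-0.5,0.0,-0.3,-0.1,-0.15,0],[0.0,-0.5,0.0,-0.3,-0.1,-0.15,0],[0.0,-0.5,0.0,-0.35,-0.1,-0.15,0],[0.0,-0.5,0.0,-0.35,-0.1,-0.1,0],[0.0,-0.5,0.0,-0.35,-0.05,-0.1,0],[0.0,-0.5,0.0,-0.35,-0.1,-0.1,0],[0.0,-0.5,0.0,-0.35,-0.05,-0.05,0],[0.0,-0.5,0.0,-0.35,-0.1,-0.05,0],[0.0,-0.5,0.0,-0.35,-0.05,-0.05,0],[0.0,-0.5,0.0,-0.35,-0.1,0.0,0],[0.0,-0.5,0.0,-0.35,-0.05,0.0,0],[0.0,-0.5,0.0,-0.3,-0.1,-0.05,0]]]
[[[0.0,0.0,0.0,0.0,0.0,0.4,0],[0.0,0.0,0.0,0.0,0.0,0.4,0],[0.0,0.0,0.0,0.0,0.0,0.45,0],[0.0,0.0,0.0,0.0,0.0,0.4,0],[0.0,0.0,0.0,0.0,0.0,0.45,0],[0.0,0.0,0.0,0.0,0.0,0.4,0],[0.0,0.0,0.0,0.0,0.0,0.45,0],[0.0,0.0,0.0,0.0,0.0,0.4,0],[0.0,0.0,0.0,0.0,0.0,0.0,0]]]
end [ 0.4847 -0.1795  0.1352] 21
```

>>> {"fn": "apply_moves", "kwargs": {
  "targets": [
    [[0,-0.5,0,-0.3,-0.1,-0.2,0],[0,-0.5,0,-0.3,-0.1,-0.2,0],[0,-0.5,0,-0.35,-0.1,-0.2,0],[0,-0.5,0,-0.35,-0.1,-0.1,0],[0,-0.5,0,-0.35,-0.05,-0.1,0],[0,-0.5,0,-0.35,-0.1,-0.1,0],[0,-0.5,0,-0.35,-0.05,-0.05,0],[0,-0.5,0,-0.35,-0.1,-0.05,0],[0,-0.5,0,-0.35,-0.05,-0.05,0],[0,-0.5,0,-0.35,-0.1,0,0],[0,-0.5,0,-0.35,-0.05,0,0],[0,-0.5,0,-0.3,-0.1,0,0]]
  ]
}}

```text
clock: 20.5
position: [0.4835, -0.1806, 0.2354]
eef_rot: [0.707, 0.707, -0.001, -0.001]
force: [-0.5, -1.0, -0.8]
width: 0.0446
grasp_force: 30.0
```

>>> {"fn": "apply_moves", "kwargs": {
  "targets": [
    [[0,0,0,0,0,0.4,0],[0,0,0,0,0,0.4,0],[0,0,0,0,0,0.45,0],[0,0,0,0,0,0.4,0],[0,0,0,0,0,0.45,0],[0,0,0,0,0,0.4,0],[0,0,0,0,0,0.4,0],[0,0,0,0,0,0,0]]
  ]
}}

```text
clock: 21.17
position: [0.4823, -0.1794, 0.1462]
eef_rot: [0.707, 0.707, -0.0, -0.003]
force: [-0.8, 0.9, -1.3]
width: 0.0445
grasp_force: 30.0
```

```bash
python3 - <<'E'
from h import *
st()
f=grab('scene','s3');cv2.imwrite('pics/s3c.png',cv2.resize(f['pixels'][140:400,220:500,::-1],None,fx=2.2,fy=2.2,interpolation=cv2.INTER_CUBIC))
P=cloud(f);m=(abs(P[...,0]-.485)<.035)&(abs(P[...,1]+.18)<.035)&(P[...,2]>.022)&(P[...,2]<.13)
q=P[m];print(m.sum(),q.min(0),q.max(0),np.percentile(q[:,2],[0.5,2,5]))
for z in(.05,.06,.07,.08,.09):
    s=q[abs(q[:,2]-z)<.005]
    if len(s):print(z,len(s),s.min(0).round(3),s.max(0).round(3))
E
```

```text
21.17 [ 0.4823 -0.1794  0.1462] x [0. 1. 0.] z [-0.01  0.   -1.  ] F [-0.8  0.9 -1.3] w 0.044 g 29.99978542327881 q [-0.4   0.2   2.14  0.    0.81 -0.4 ]
671 [ 0.45039421 -0.21489595  0.02200723] [ 0.5199772  -0.14568869  0.12991316] [0.02205777 0.02213876 0.02232352]
0.06 11 [ 0.46  -0.197  0.061] [ 0.469 -0.163  0.065]
0.07 70 [ 0.457 -0.203  0.065] [ 0.481 -0.157  0.075]
0.08 69 [ 0.457 -0.203  0.075] [ 0.479 -0.157  0.085]
0.09 74 [ 0.457 -0.203  0.085] [ 0.482 -0.159  0.095]
```

View pics/s3c.png

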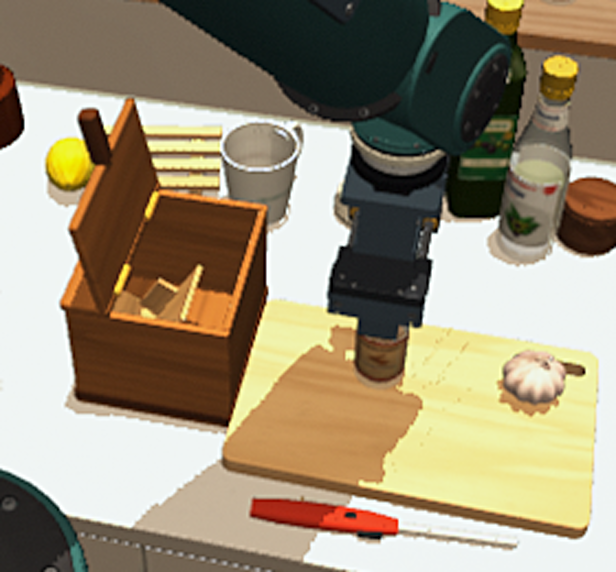

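>>> {"fn": "apply_moves", "kwargs": {
  "targets": [
    [[0,0,0,0,0,0.4,0],[0,0,0,0,0,0.4,0],[0,0,0,0,0,0.3,0],[0,0,0,0,0,0.1,0],[0,0,0,0,0,0.06,0],[0,0,0,0,0,0.04,0],[0,0,0,0,0,0,0],[0,0,0,0,0,0,0]]
  ]
}}

```text
clock: 21.88
position: [0.4839, -0.1801, 0.1103]
eef_rot: [0.707, 0.707, 0.0, -0.001]
force: [0.2, -0.9, -0.5]
width: 0.0443
grasp_force: 30.0
```

```bash
python3 - <<'E'
from h import *
st()
f=grab('scene')
P=cloud(f);m=(abs(P[...,0]-.465)<.025)&(abs(P[...,1]+.18)<.02)&(P[...,2]>.015)&(P[...,2]<.09)
q=P[m];print([((q[:,2]>z)&(q[:,2]<=z+.002)).sum() for z in np.arange(.016,.05,.002)])
E
```

```text
21.88 [ 0.4839 -0.1801  0.1103] x [0. 1. 0.] z [-0.  0. -1.] F [ 0.2 -0.9 -0.5] w 0.044 g 29.999859631061554 q [-0.4   0.27  2.15  0.    0.73 -0.4 ]
[np.int64(20), np.int64(63), np.int64(97), np.int64(44), np.int64(8), np.int64(3), np.int64(5), np.int64(13), np.int64(10), np.int64(11), np.int64(18), np.int64(9), np.int64(9), np.int64(11), np.int64(11), np.int64(11), np.int64(11)]
```

>>> {"fn": "apply_moves", "kwargs": {
  "targets": [
    [[0,0,0,0,0,0.04,0],[0,0,0,0,0,0.04,0],[0,0,0,0,0,0.04,0],[0,0,0,0,0,0,0],[0,0,0,0,0,0,0]]
  ]
}}

```text
clock: 22.35
position: [0.4836, -0.18, 0.1064]
eef_rot: [0.707, 0.707, 0.0, -0.001]
force: [0.3, -0.1, -1.9]
width: 0.0444
grasp_force: 30.0
```

>>> {"fn": "apply_moves", "kwargs": {
  "targets": [
    [[0,0,0,0,0,0.03,0],[0,0,0,0,0,0,0],[0,0,0,0,0,0,0]]
  ]
}}

```text
clock: 22.6
position: [0.4836, -0.18, 0.1055]
eef_rot: [0.707, 0.707, 0.0, -0.001]
force: [0.2, 0.6, -0.7]
width: 0.0442
grasp_force: 30.0
```

>>> {"fn": "apply_moves", "kwargs": {
  "targets": [
    [[0,0,0,0,0,0.03,0],[0,0,0,0,0,0,0],[0,0,0,0,0,0,0]]
  ]
}}

```text
clock: 22.85
position: [0.4838, -0.1802, 0.1052]
eef_rot: [0.707, 0.707, 0.0, -0.001]
force: [-3.8, 0.1, 9.0]
width: 0.0443
grasp_force: 30.0
```

>>> {"fn": "apply_moves", "kwargs": {
  "targets": [
    [[0,0,0,0,0,0.03,0],[0,0,0,0,0,0,0],[0,0,0,0,0,0,0]]
  ]
}}

```text
clock: 23.1
position: [0.4842, -0.1804, 0.105]
eef_rot: [0.707, 0.707, 0.0, -0.001]
force: [-6.4, 1.5, 23.1]
width: 0.0445
grasp_force: 30.0
```

>>> {"fn": "apply_moves", "kwargs": {
  "targets": [
    [[0,0,0,0,0,-0.04,0],[0,0,0,0,0,0,0],[0,0,0,0,0,0,0.6],[0,0,0,0,0,0,0.8],[0,0,0,0,0,0,1],[0,0,0,0,0,0,1],[0,0,0,0,0,0,1],[0,0,0,0,0,0,1],[0,0,0,0,0,0,1],[0,0,0,0,0,0,1]]
  ]
}}

```text
clock: 23.93
position: [0.4836, -0.18, 0.1049]
eef_rot: [0.707, 0.707, 0.0, -0.001]
force: [0.4, 0.7, 0.4]
width: 0.0909
grasp_force: 0.0
```

>>> {"fn": "apply_moves", "kwargs": {
  "targets": [
    [[0,0,0,0,0,-0.2,1],[0,0,0,0,0,-0.4,1],[0,0,0,0,0,-0.6,1],[0,0,0,0,0,-0.8,1],[0,0,0,0,0,-0.8,1],[0,0,0,0,0,-0.8,1],[0,0,0,0,0,-0.6,1],[0,0,0,0,0,-0.3,1],[0,0,0,0,0,0,1],[0,0,0,0,0,0,1]]
  ]
}}

```text
clock: 24.77
position: [0.4838, -0.1802, 0.24]
eef_rot: [0.707, 0.707, 0.0, -0.001]
force: [-0.4, 0.0, -0.6]
width: 0.0915
grasp_force: 0.0
```

```bash
python3 - <<'E'
from h import *
st()
f=grab('scene','s4');cv2.imwrite('pics/s4c.png',cv2.resize(f['pixels'][140:400,220:500,::-1],None,fx=2.2,fy=2.2,interpolation=cv2.INTER_CUBIC))
P=cloud(f);q=P[(abs(P[...,0]-.485)<.04)&(abs(P[...,1]+.18)<.04)&(P[...,2]>.03)&(P[...,2]<.135)]
for z in(.04,.06,.08,.1,.122):
    s=q[abs(q[:,2]-z)<.005];print(z,len(s),s.min(0).round(3),s.max(0).round(3))
lid(x0=.45,x1=.58)
E
```

```text
24.77 [ 0.4838 -0.1802  0.24  ] x [0. 1. 0.] z [-0.  0. -1.] F [-0.4  0.  -0.6] w 0.091 g 0.0 q [-0.4   0.06  2.09  0.    0.99 -0.4 ]
0.04 65 [ 0.459 -0.204  0.035] [ 0.483 -0.159  0.045]
0.06 72 [ 0.459 -0.204  0.055] [ 0.483 -0.157  0.065]
0.08 82 [ 0.459 -0.204  0.075] [ 0.484 -0.159  0.085]
0.1 79 [ 0.46  -0.203  0.095] [ 0.485 -0.159  0.105]
0.122 274 [ 0.459 -0.203  0.117] [ 0.506 -0.159  0.127]
top 0.045 29 [0.147 0.151 0.153]
top 0.055 323 [0.149 0.162 0.178]
top 0.065 505 [0.188 0.213 0.236]
top 0.075 325 [0.242 0.245 0.249]
top 0.085 7 [0.253 0.275 0.277]
top 0.095 145 [0.146 0.148 0.151]
scene 0.055 329 [0.149 0.154 0.166]
scene 0.065 701 [0.174 0.197 0.22 ]
scene 0.075 498 [0.227 0.243 0.261]
scene 0.085 107 [0.15  0.249 0.274]
scene 0.095 45 [0.147 0.149 0.268]
```

View pics/s4c.png

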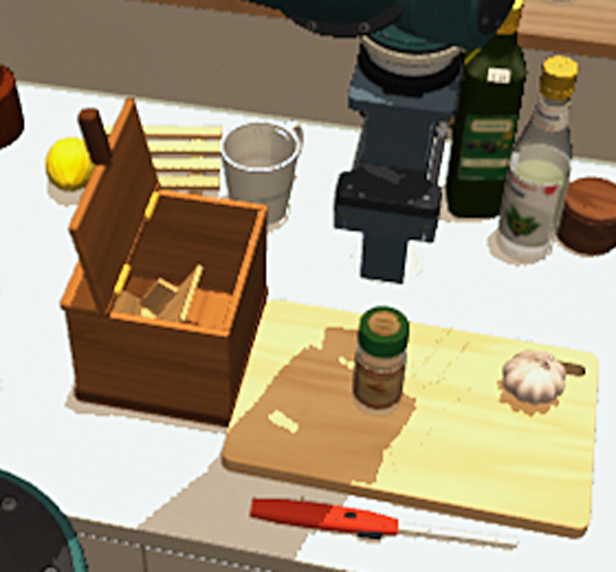

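The jar stands upright at crop pixel (382,355), the lid is open, and the chest is flush with the board at (235,400). The lemon, mug and garlic are where they were.

```bash
python3 - <<'E'
from h import *
print(robot.hand_in())
E
```

```text
the job is handed in; nothing more can be done
None
```

I handed the job in at about 25 s of the 72 s limit. The last camera check showed the chest square against the board, the lid open at about 100 degrees and the jar upright on the board; the hand-in returned no verdict.

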